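# Lay the next crosswise layer of lantern slats on the drying rack

### The arm

A 7-joint arm with a two-finger parallel gripper is mounted at the origin on the work surface. World frame = base frame: x ahead of the robot, y to its left, z up, the work surface at z = 0. Lengths are in m, angles in degrees, forces in N, time in s.
With the tool pointing down it reaches from about 0.4 to 0.875 m from the base axis. Payload 19.3 kg.
Tool frame: the origin (TCP) lies at the very end of the fingers, on their centre line; the grasp point (between the pads) lies 19 mm behind it; x points along the fingers, y is the direction in which the jaws open and shut, and the axes are right-handed (so a half turn about x gives the same grasp; the last joint's range is limited). The gripper opens to 85 mm and grips with 20 to 120 N. Pads are 22 mm wide; open, the fingers measure 114 mm over their backs; the gripper's body (76 mm by 85 mm) begins 54 mm behind the grasp point. The pads swing forward as they close: fully open they stand 13 mm farther back than shut.
Start: joints at [61.009, 29.874, -2.08, 91.645, 1.215, 58.505, -6.463], TCP at [0.264, -0.567, 0.231] pointing down, gripper open.
Joint ranges: [-166.77, 166.77], [-17.47, 122.26], [-85.68, 81.53], [9.62, 139.38], [-72.42, 252.41], [9.2, 110.78], [-144.41, 144.41]. Speed limits (degrees/s): [108.29, 108.29, 136.94, 136.94, 172.46, 172.46, 172.46].

### API

Orientations are given as [roll, pitch, yaw] about the fixed x, y, z axes, in that order (R = Rz(yaw) Ry(pitch) Rx(roll)).
In Python, from rig import ctrl, cams, workorder, models gives the robot as it stands.
- The arm moves only by the tool drive_tool, never from a script. Its argument "motion" is a list of rows, each a list of 5 numbers: the opening, from 0 (shut) to 1 (fully open), then the shift along the world's x, y, z in mm, then the turn about the world's z in degrees. In form: [[grip, dx, dy, dz, yaw], ...]. A call has 1 to 12 rows; each row is the pose to reach, as a shift and turn from the pose commanded when the call began; what a row does not reach only later rows make up. A row lasts 1/8 s, in which the tool goes at most 62.5 mm and 10.7 degrees, less where a joint would pass 70% of its speed; a pose out of reach is approached as far as the arm can. A call with a gripper value outside its range is refused whole. The fingers move at their own pace and stop on an object; the grip force is fixed at half the most. Time passes only in rows, so rows that repeat a pose let the fingers close. It gives the time, the measured TCP pose, the force and the opening at its end, in the units of the state.
- ctrl.sense(): the state, without advancing time (a new reading comes with each control period).
- cams.snapshot(name): name is "scene" or "top"; returns the picture (384x512x3 uint8, red, green, blue); there is no depth.
- cams.calibration(name): a dict with "camera_matrix" (3x3 intrinsics, pixels), "R" (3x3) and "t" (3): a world point X has camera coordinates R X + t. Camera axes: x right, y down, z forward; pixel columns grow to the right and rows downward; lengths in m; the calibration is good to about 2 mm. A picture is of the moment at which its call begins. calibration takes no time and is no camera call.
- workorder.finish_job(): hands the job in, once; it reports no verdict.
Trained networks look in the newest picture that a camera, given by its name, has taken for a name from the list of things; names that differ only in an ending like _2 or _b are one class to them, and where a whole thing is asked for, a point or a joint stands for the part that bears it (a point fixed in the world has none). Each returns a list of dicts, best first, with "confidence" (0 to 1); they miss things now and then, are a little off and sometimes report something else, mostly with a low value. They report only what shows in the picture. A call takes as long as a camera call.
- models.outline_of(camera, label): "pixels" (384x512 bool, what is visible of it) and "centre" ([row, column] in pixels, amid what is visible of it).
- models.pinpoint(camera, label): "centre" ([row, column] in pixels: a listed point, or the origin of a listed thing).
The state is a dict: "clock": time; "joints": joint angles; "dq": joint speeds; "effort": joint torques, N m; "eef_pos": TCP position; "tool_rot": TCP orientation; "contact_force": force on the tool from outside, world axes, zero at the start; "wrist_torque": the same for the moment, N m; "gripper_width": finger opening in m.
Only numpy, scipy, OpenCV 4.12 (cv2) and the standard library are available. Lean on these libraries where they do the work, as an engineer would, in place of code of your own. Each camera call takes 0.05 s, during which the arm holds its last target.

### The job

Freshly lacquered lantern slats are being stacked on the small wooden drying rack, each layer crosswise to the one below so that air gets between them. Add the next layer: take the two full-length narrow brass slats from the table and lay them flat and square across the pair already on the rack, one towards each end of that pair and each sticking out about equally on both sides. Set them down without dropping them, and leave the pair below where it lies.

Things in the scene. Friction and masses are not known exactly. Their poses are not given: they have to be found in the camera images.
- slat_a: Narrow straight slat folded from sheet brass, a hollow bar 160 x 24 x 14 mm (long, wide, high), 65 to 115 g, lying flat on the table. Origin: centre of its underside; x along its length, z up. Grip across the 24 mm width near the middle. A shorter offcut (95 mm long) and a broader strip (56 mm wide) of the same brass lie among the slats and are not wanted.
- slat_b: Narrow straight slat folded from sheet brass, a hollow bar 160 x 24 x 14 mm (long, wide, high), 65 to 115 g, lying flat on the table. Origin: centre of its underside; x along its length, z up. Grip across the 24 mm width near the middle. The same as slat_a, the other slat to be laid; either may go to either end.
- lower_1: One of the two loose parallel slats, 160 x 24 x 14 mm, already on the wooden drying rack, its underside 22 mm above the table. Origin: centre of its underside; x along its length, z up. lower_2 lies 90 mm away on its +y side: the middle of the pair is at y = 45 mm. A new slat lies along its y, underside at z = 14 mm, about 45 mm from the pair's middle towards one end (x = +45 or -45 mm).
- lower_2: One of the two loose parallel slats, 160 x 24 x 14 mm, already on the wooden drying rack, its underside 22 mm above the table. Origin: centre of its underside; x along its length, z up. lower_1 lies 90 mm away on its -y side. The x axes of the pair point the same way, within a few degrees.

How it is judged:
By the outcome, as a careful person would: the job done as asked, in the order asked, and still so for the second after the job is handed in, with the robot touching nothing.
It also fails if it takes over 58 s, if anything falls off the work surface, if the arm or the gripper's body presses on something with over 40 N, if the wrist force passes 120 N, or if a joint passes its speed limit or range.

## Working session

There is one attempt and no reset: what is moved stays moved. The work goes in short steps, Python scripts to look and compute and a tool call to move; the robot and the scene stay as the last step left them, time stands still between calls to the robot, and variables do not carry over. Pictures are saved under pics/ and viewed, and the job is handed in when it is done.

Besides the shell and the picture viewer there is one more tool, called after ">>>" by a JSON object that holds its "op" and its "data". drive_tool: Moves the arm, as the interface text tells. Its arguments: {"type":"object","properties":{"motion":{"type":"array"}},"required":["motion"]}

```bash
ls; mkdir -p pics
python3 - <<'E'
from rig import ctrl,cams,models
import cv2,numpy as np
print(ctrl.sense())
for n in ("scene","top"):
    im=cams.snapshot(n); cv2.imwrite(f"pics/{n}0.png",im[:,:,::-1])
    c=cams.calibration(n); print(n,c)
    for l in ("slat_a","lower_1"):
        for d in models.outline_of(n,l): print(n,l,"outline",d["confidence"],d["centre"],d["pixels"].sum())
        for d in models.pinpoint(n,l): print(n,l,"pin",d["confidence"],d["centre"])
E
```

```text
pics
{'clock': 0.0, 'joints': array([61.00794731, 29.90830701, -2.08230426, 91.67299629,  1.21438082,
       58.50508475, -6.46504778]), 'dq': array([ 0.04054073, -0.00835889, -0.04612466, -0.0440586 , -0.00579489,
       -0.02525874, -0.05427938]), 'effort': array([ 5.87083232e-04, -9.27102470e+01,  1.98071145e+00, -3.69927156e+01,
        1.80617021e-02,  8.37930653e-03,  7.81889685e-05]), 'eef_pos': array([ 0.26367332, -0.56628835,  0.2307397 ]), 'tool_rot': array([-86.51094183,  89.93565747, 118.45690579]), 'contact_force': array([-0.68624013,  0.0371075 ,  0.21053523]), 'wrist_torque': array([-0.00583328,  0.0355477 , -0.02291132]), 'gripper_width': 0.08558462756167531}
scene {'camera_matrix': array([[453.3125105 ,   0.        , 248.48256653],
       [  0.        , 453.3125105 , 180.59935658],
       [  0.        ,   0.        ,   1.        ]]), 'R': array([[-0.72363291,  0.69001357, -0.01538476],
       [ 0.50662927,  0.51591203, -0.69076881],
       [-0.46870267, -0.50765741, -0.722912  ]]), 't': array([ 0.41661047, -0.21207749,  1.24984714])}
scene slat_a outline 0.96 [127.1,
[... 292 characters left out ...]
 287.9]
top {'camera_matrix': array([[465.33087207,   0.        , 248.32641293],
       [  0.        , 465.33087207, 188.57186434],
       [  0.        ,   0.        ,   1.        ]]), 'R': array([[ 0.0283297 , -0.99958681, -0.00486249],
       [-0.99618592, -0.02783102, -0.08269859],
       [ 0.08252909,  0.00718677, -0.99656274]]), 't': array([-0.06469747,  0.53418335,  0.96738649])}
top slat_a outline 0.9 [200.4, 263.1] 784
top slat_a outline 0.67 [201.1, 395.0] 967
top slat_a outline 0.39 [151.3, 153.0] 771
top slat_a pin 0.96 [200.6, 264.7]
top slat_a pin 0.83 [205.5, 392.8]
top lower_1 outline 0.67 [152.3, 152.7] 850
top lower_1 pin 0.9 [152.0, 152.7]
top lower_1 pin 0.8 [187.0, 132.8]
```

View pics/scene0.png

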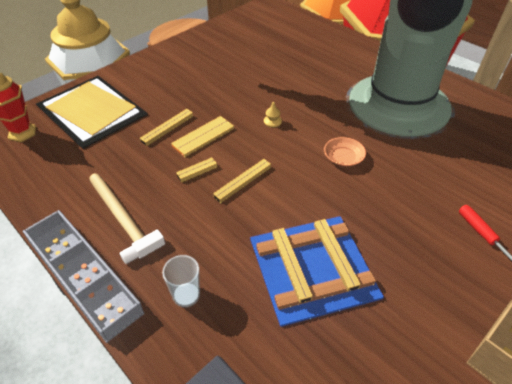

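View pics/top0.png

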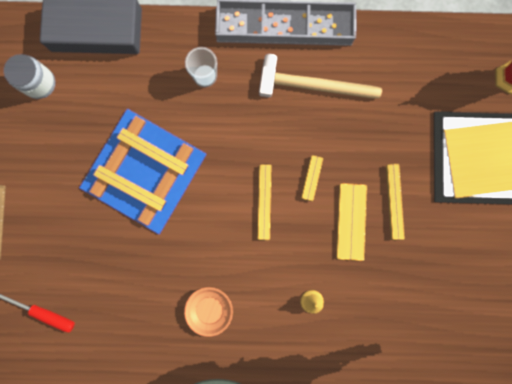

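```bash
cat > h.py <<'E'
from rig import ctrl,cams,models
import cv2,numpy as np
from scipy.optimize import minimize
C={n:cams.calibration(n) for n in ("scene","top")}
def proj(n,P):
    c=C[n]; q=np.atleast_2d(P)@c["R"].T+c["t"]; q=q@c["camera_matrix"].T
    return q[:,:2]/q[:,2:]   # col,row
def ray(n,rc,z):
    c=C[n]; d=c["R"].T@np.linalg.inv(c["camera_matrix"])@np.array([rc[1],rc[0],1.]); o=-c["R"].T@c["t"]
    return o+d*(z-o[2])/d[2]
def box(p,L=.16,W=.024,H=.014):
    x,y,z,a=p; a=np.radians(a); e=np.array([np.cos(a),np.sin(a),0]); f=np.array([-e[1],e[0],0])
    return np.array([np.array([x,y,z])+i*L/2*e+j*W/2*f+k*H*np.array([0,0,1]) for i in(-1,1) for j in(-1,1) for k in(0,1)])
def render(n,p,ss=4,**k):
    h=cv2.convexHull(((proj(n,box(p,**k))+.5)*ss*16).astype(np.int32))
    m=np.zeros((384*ss,512*ss),np.uint8); cv2.fillConvexPoly(m,h,255,shift=4)
    return cv2.resize(m,(512,384),interpolation=cv2.INTER_AREA).astype(float)/255
def fit(masks,p0,fixz=None,**k):
    def cost(u):
        p=[u[0]/1e3,u[1]/1e3,(u[2]/1e3 if fixz is None else fixz),u[3]]
        s=0
        for n,m in masks.items():
            r=render(n,p,**k); s+=1-np.minimum(r,m).sum()/np.maximum(r,m).sum()
        return s
    u0=np.array([p0[0]*1e3,p0[1]*1e3,p0[2]*1e3,p0[3]])
    for _ in range(2):
        S=np.vstack([u0]+[u0+d for d in np.diag([6,6,5,5])])
        r=minimize(cost,u0,method="Nelder-Mead",options=dict(initial_simplex=S,xatol=.05,fatol=1e-4,maxiter=250)); u0=r.x
    return r.x,r.fun
def brass(im):
    hsv=cv2.cvtColor(im,cv2.COLOR_RGB2HSV)
    return (hsv[...,0]>=19)&(hsv[...,0]<=34)&(hsv[...,1]>90)&(hsv[...,2]>70)
E
python3 - <<'E'
from h import *
ims={n:cv2.imread(f"pics/{n}0.png")[:,:,::-1].copy() for n in C}
S={}
for nm,sc,tp in (("A",(182.5,240),(202,265)),("B",(127,165),(201,396)),("L1",(265,290),(188,130)),("L2",(256,337),(152,153))):
    z=.007 if nm in"AB" else .029
    print(nm,ray("scene",sc,z)[:2],ray("top",tp,z)[:2])
for n in C:
    b=brass(ims[n]).astype(np.uint8)
    k,l,st,ce=cv2.connectedComponentsWithStats(b,connectivity=4)
    for i in range(1,k):
        if st[i,4]>150: print(n,i,st[i],ce[i].round(1))
    v=ims[n].copy(); v[b>0]=[255,0,255]; cv2.imwrite(f"pics/b_{n}.png",v[:,:,::-1])
E
```

```text
A [ 0.52237813 -0.08406025] [ 0.50903703 -0.0862425 ]
B [ 0.52628534 -0.36793146] [ 0.519094   -0.36772247]
L1 [0.61528968 0.15643603] [0.52943692 0.2003624 ]
L2 [0.53549906 0.20565557] [0.60757037 0.15519413]
scene 1 [  50    0   60   49 2037] [77.9 26.5]
scene 3 [340   2  43  39 316] [356.1  21.5]
scene 85 [ 44  56  45  24 207] [62.4 70.8]
scene 144 [  45   81   91   54 2403] [ 90.5 107.4]
scene 155 [264 102  17  25 260] [272.  116.6]
scene 157 [140 109  52  35 522] [166.4 126.4]
scene 158 [172 117  61  39 991] [202.4 135.4]
scene 159 [  8 125  27  17 198] [ 22.6 134.4]
scene 161 [177 158  40  24 401] [196.3 169.3]
scene 162 [214 159  56  41 643] [241.8 179.7]
scene 208 [315 219  45  71 965] [336.5 254.3]
scene 215 [273 228  39  73 961] [291.6 264.6]
top 13 [496  63  16  31 233] [502.   79.8]
top 19 [275  78 106  18 169] [328.2  86.9]
top 27 [ 444  122   68   77 4252] [480.2 158.5]
top 28 [118 129  69  45 809] [152.3 151.2]
top 29 [302 156  21  45 536] [311.6 177.9]
top 30 [387 164  17  76 945] [394.8 201.6]
top 31 [258 165  14  75 895] [264.  202.1]
top 32 [ 95 166  70  44 832] [129.5 187.8]
top 33 [ 336  184   31   77 2033] [351.3 221.8]
top 34 [301 290  23  23 406] [311.8 301.2]
```

```bash
python3 -c "
import cv2,numpy as np
a=cv2.imread('pics/b_scene.png')[90:320,120:400];b=cv2.imread('pics/b_top.png')[90:260,70:420]
cv2.imwrite('pics/bb.png',np.vstack([cv2.resize(a,(400,328)),cv2.resize(b,(400,194))]).repeat(1,0))"
```

```text
(no output)
```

View pics/bb.png

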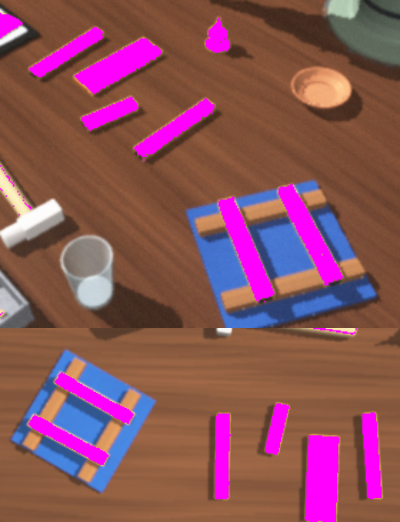

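```bash
cat > m.py <<'E'
from h import *
def comp(n,im,cr):
    b=brass(im).astype(np.uint8); k,l,st,ce=cv2.connectedComponentsWithStats(b,connectivity=4)
    return l,ce,st
def maskat(n,im,cr):
    l,ce,st=comp(n,im,cr)
    d=np.hypot(*(ce-np.array(cr)).T); d[st[:,4]<150]=1e9; d[0]=1e9
    return (l==d.argmin()).astype(float)
E
python3 - <<'E'
from m import *
ims={n:cv2.imread(f"pics/{n}0.png")[:,:,::-1].copy() for n in C}
out={n:ims[n].copy() for n in C}
for nm,sc,tp,p0 in (("A",(242,180),(264,202),(.515,-.085,.0,0)),("B",(166,126),(395,201),(.52,-.368,0,5)),
  ("L1",(291,264),(152,151),(.61,.156,.022,-30)),("L2",(336,254),(129,188),(.53,.2,.022,-30)),):
    M={"scene":maskat("scene",ims["scene"],sc),"top":maskat("top",ims["top"],tp)}
    best=min((fit(M,(*p0[:3],a)) for a in ([p0[3]] if nm in"AB" else [-30,-60,60,30])),key=lambda r:r[1])
    print(nm,best[0].round(1),round(best[1],3))
    g=fit(M,(best[0][0]/1e3,best[0][1]/1e3,p0[2],best[0][3]),fixz=p0[2]); print("  fixed z",g[0].round(1),round(g[1],3))
    for n in C: print("   ",n,[x.round(2) for x in fit({n:M[n]},(best[0][0]/1e3,best[0][1]/1e3,p0[2],best[0][3]),fixz=p0[2])])
    for n in C:
        u=best[0]; cv2.polylines(out[n],[cv2.convexHull(proj(n,box((u[0]/1e3,u[1]/1e3,u[2]/1e3,u[3]))).round().astype(np.int32))],True,(255,0,0),1)
for n in C: cv2.imwrite(f"pics/fit_{n}.png",cv2.resize(out[n][90:320,70:420] if n=="top" else out[n][90:320,120:400],None,fx=2,fy=2)[:,:,::-1])
E
```

```text
A [ 5.096e+02 -8.360e+01  5.100e+00  3.000e-01] 0.237
  fixed z [ 5.097e+02 -8.450e+01  3.700e+00  2.000e-01] 0.297
    scene [array([509.31, -88.07,   5.82,   0.89]), np.float64(0.17)]
    top [array([ 5.0938e+02, -8.3720e+01,  6.2000e+00,  2.8000e-01]), np.float64(0.05)]
B [ 519.2 -363.9    2.8    4.2] 0.23
  fixed z [ 518.9 -365.1    2.8    4.2] 0.256
    scene [array([ 518.35, -368.47,    5.16,    4.67]), np.float64(0.14)]
    top [array([ 518.55, -364.69,    7.23,    4.15]), np.float64(0.07)]
L1 [ 609.2  155.1   19.3 -117.8] 0.266
  fixed z [ 609.4  155.1   25.2 -117.9] 0.283
    scene [array([ 610.61,  153.99,   24.67, -117.83]), np.float64(0.13)]
    top [array([ 609.07,  156.23,   23.95, -118.11]), np.float64(0.11)]
L2 [529.4 199.3  19.4  63.6] 0.265
  fixed z [530.  199.2  25.6  63.4] 0.281
    scene [array([530.23, 195.95,  28.29,  63.77]), np.float64(0.14)]
    top [array([530.  , 201.1 ,  27.12,  63.34]), np.float64(0.11)]
```

Run:
```python
from h import *
from scipy.spatial.transform import Rotation as Ro
s=ctrl.sense(); R=Ro.from_euler("xyz",s["tool_rot"],degrees=True).as_matrix(); print(R.round(3)); print("jaw dir",np.degrees(np.arctan2(R[1,1],R[0,1])),s["clock"],s["eef_pos"])
```

```text
[[-0.     0.422 -0.907]
 [ 0.    -0.907 -0.422]
 [-1.    -0.     0.   ]]
jaw dir -65.03541169840788 0.5 [ 0.26377361 -0.56657028  0.23129183]
```

View pics/fit_top.png

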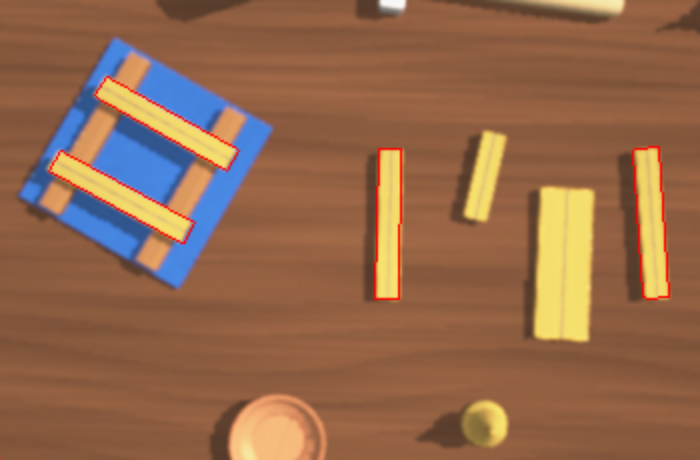

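View pics/fit_scene.png

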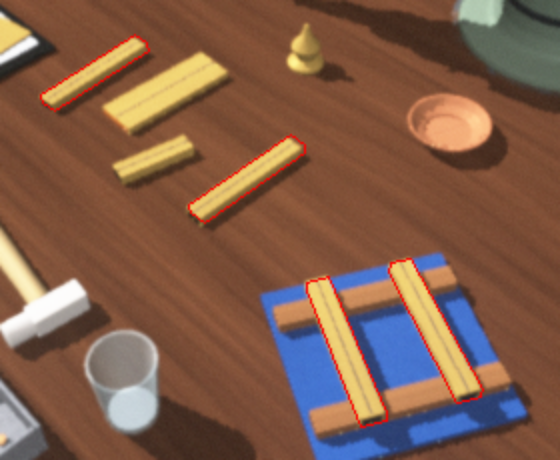

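>>> {"op": "drive_tool", "data": {"motion": [[1,15,12,0,-1],[1,50,40,0,-4],[0.7,90,70,-10,-8],[0.7,130,103,-30,-12],[0.7,170,134,-50,-16],[0.7,205,162,-75,-19],[0.7,235,186,-90,-21],[0.7,250,198,-105,-21],[0.7,255,201,-110,-21],[0.7,255,201,-110,-21],[0.7,255,201,-110,-21]]}}

```text
clock: 1.88
eef_pos: [0.5179, -0.3671, 0.122]
tool_rot: [107.7, 89.9, -68.4]
contact_force: [-0.4, 0.4, -0.4]
gripper_width: 0.0599
```

```bash
cat > st.py <<'E'
from h import *
from scipy.spatial.transform import Rotation as Ro
def st():
    s=ctrl.sense(); R=Ro.from_euler("xyz",s["tool_rot"],degrees=True).as_matrix()
    print("t",round(s["clock"],2),"tcp",(s["eef_pos"]*1e3).round(1),"jaw",round(np.degrees(np.arctan2(R[1,1],R[0,1])),1),"tilt",R[2,0].round(4),"F",s["contact_force"].round(1),"w",round(s["gripper_width"]*1e3,1),"j7",s["joints"][6].round(0))
E
python3 - <<'E'
from st import *
st()
im={n:cams.snapshot(n) for n in C}
st()
v=np.vstack([cv2.resize(im["scene"][60:260,100:350],(500,400))[:300],cv2.resize(im["top"][120:270,250:500],(500,300))]); cv2.imwrite("pics/p1.png",v[:,:,::-1])
E
```

```text
t 1.88 tcp [ 517.9 -367.1  122. ] jaw -86.1 tilt -1.0 F [-0.4  0.4 -0.4] w 59.9 j7 -56.0
t 1.98 tcp [ 518.2 -366.7  121.9] jaw -86.1 tilt -1.0 F [-0.1  0.3 -0.2] w 59.6 j7 -56.0
```

View pics/p1.png

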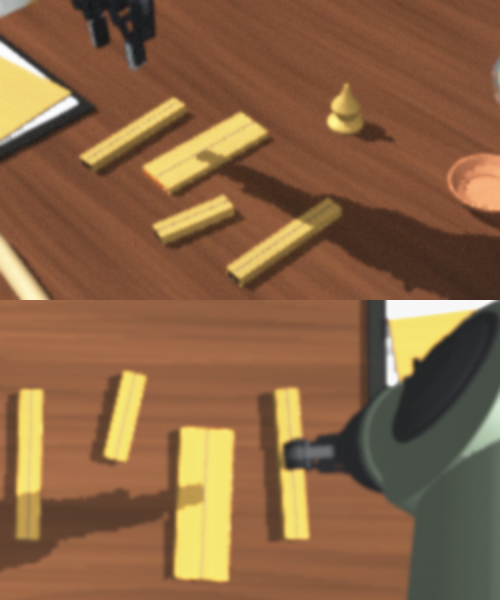

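>>> {"op": "drive_tool", "data": {"motion": [[0.7,0,1,-12,0],[0.7,0,1,-35,0],[0.7,0,1,-60,0],[0.7,0,1,-82,0],[0.7,0,1,-100,0],[0.7,0,1,-112,0],[0.7,0,1,-117,0],[0.7,0,1,-118,0],[0.7,0,1,-118,0]]}}

```text
clock: 3.1
eef_pos: [0.5191, -0.3648, 0.0038]
tool_rot: [144.6, 90.0, -31.5]
contact_force: [0.9, -0.3, -0.6]
gripper_width: 0.0599
```

Run:
```python
from st import *
im={n:cams.snapshot(n) for n in C}
st()
v=np.vstack([cv2.resize(im["scene"][80:180,120:270],(600,400))[:300],cv2.resize(im["top"][150:250,340:440],(300,300)).repeat(2,1)[:,:600]]); cv2.imwrite("pics/p2.png",v[:,:,::-1])
```

```text
t 3.2 tcp [ 519.1 -364.7    3.8] jaw -86.0 tilt -1.0 F [0.8 0.2 0.4] w 59.9 j7 -56.0
```

View pics/p2.png

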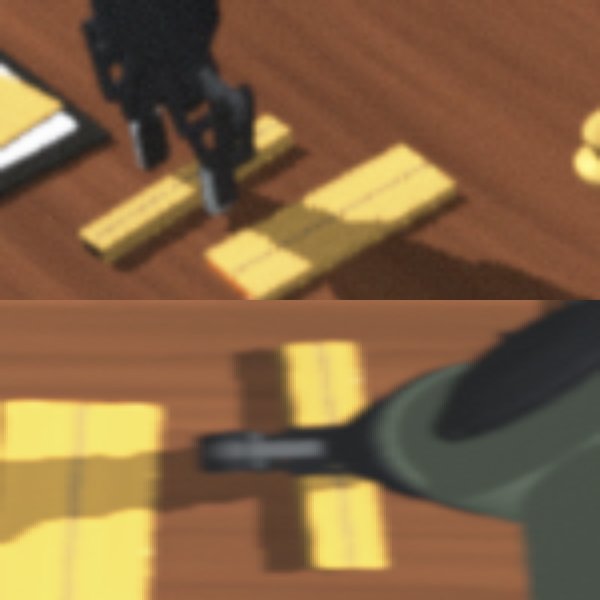

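Scene view: the fingers stand either side of the slat near its middle. Top view: they cross it roughly square, clear of the broad strip. I'm closing the gripper.

>>> {"op": "drive_tool", "data": {"motion": [[0.5,0,0,0,0],[0.3,0,0,0,0],[0.2,0,0,0,0],[0,0,0,0,0],[0,0,0,0,0],[0,0,0,0,0],[0,0,0,0,0]]}}

```text
clock: 4.08
eef_pos: [0.519, -0.3647, 0.0037]
tool_rot: [146.0, 90.0, -30.0]
contact_force: [-1.3, 0.9, 7.8]
gripper_width: 0.0218
```

>>> {"op": "drive_tool", "data": {"motion": [[0,0,0,5,0],[0,0,0,15,0],[0,0,0,30,0],[0,0,0,50,0],[0,0,0,70,0],[0,0,0,85,0],[0,0,0,90,0],[0,0,0,90,0]]}}

```text
clock: 5.08
eef_pos: [0.5188, -0.3646, 0.0934]
tool_rot: [176.9, 90.0, 0.8]
contact_force: [-0.7, 0.0, -1.8]
gripper_width: 0.0221
```

Run:
```python
from st import *
im={n:cams.snapshot(n) for n in C}
st()
v=np.vstack([cv2.resize(im["scene"][60:160,120:270],(600,400))[:300],cv2.resize(im["top"][150:250,340:440],(300,300)).repeat(2,1)[:,:600]]); cv2.imwrite("pics/p3.png",v[:,:,::-1])
```

```text
t 5.17 tcp [ 518.5 -364.4   92.7] jaw -86.0 tilt -1.0 F [-0.2 -0.9 -0.4] w 22.4 j7 -56.0
```

View pics/p3.png

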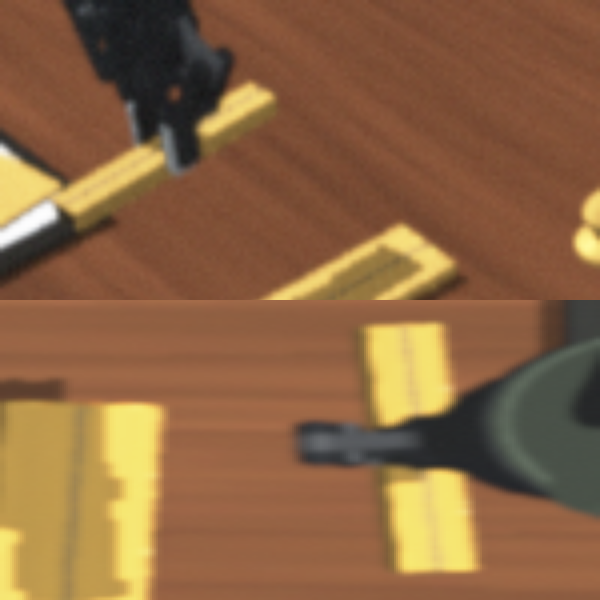

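The slat is held level near its middle, clear of the table. Next I carry it to the rack.

>>> {"op": "drive_tool", "data": {"motion": [[0,0,6,10,0],[0,2,20,25,-1],[0,5,45,40,-2],[0,9,75,45,-4],[0,13,107,45,-6],[0,17,140,45,-8],[0,21,173,45,-10],[0,25,206,45,-12],[0,29,239,45,-14],[0,33,272,45,-16],[0,37,304,45,-18],[0,41,335,45,-20]]}}

```text
clock: 6.68
eef_pos: [0.5598, -0.0273, 0.1393]
tool_rot: [-130.8, 89.9, 33.1]
contact_force: [0.5, -0.6, 0.3]
gripper_width: 0.0222
```

>>> {"op": "drive_tool", "data": {"motion": [[0,4,33,0,-2],[0,8,66,0,-4],[0,12,99,0,-6],[0,16,132,0,-7],[0,20,164,0,-8],[0,24,194,0,-9],[0,28,220,0,-10],[0,30,237,0,-11],[0,31,245,0,-11.5],[0,31,247,0,-11.5],[0,31,247,0,-11.5],[0,31,247,0,-11.5]]}}

```text
clock: 8.18
eef_pos: [0.5908, 0.2167, 0.1384]
tool_rot: [126.3, 90.0, -81.3]
contact_force: [-0.2, 0.7, -0.5]
gripper_width: 0.0222
```

Run:
```python
from st import *
im={n:cams.snapshot(n) for n in C}
st()
for n in C: cv2.imwrite(f"pics/p4{n}.png",im[n][:,:,::-1])
v=np.vstack([cv2.resize(im["scene"][150:350,200:400],(600,600))[:300],cv2.resize(im["top"][90:240,50:250],(400,300)).repeat(2,1)[:,:600]]); 
v=np.hstack([cv2.resize(im["scene"][170:340,220:400],(400,378)),cv2.resize(im["top"][90:260,50:230],(400,378))])
cv2.imwrite("pics/p4.png",v[:,:,::-1])
```

```text
t 8.28 tcp [590.9 216.9 138.4] jaw -117.6 tilt -1.0 F [ 0.5  0.5 -1.8] w 22.2 j7 -137.0
```

View pics/p4.png

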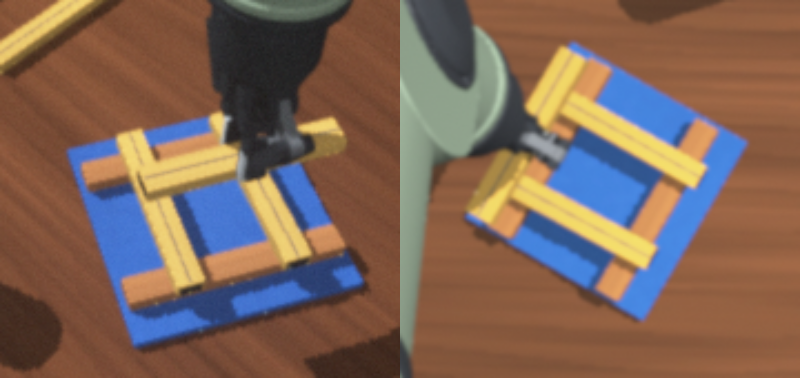

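```bash
cat > ov.py <<'E'
from h import *
def ov(ims,boxes,out,crops={"scene":(170,340,220,400),"top":(90,260,50,230)},f=4):
    v=[]
    for n in ("scene","top"):
        r0,r1,c0,c1=crops[n]; im=cv2.resize(ims[n][r0:r1,c0:c1],None,fx=f,fy=f,interpolation=cv2.INTER_CUBIC)
        for p in boxes:
            q=(proj(n,box(p))-[c0,r0]+.5)*f; q=q.round().astype(int)
            for i in range(8):
                for b in (1,2,4):
                    j=i^b
                    if j>i: cv2.line(im,tuple(map(int,q[i])),tuple(map(int,q[j])),(255,0,0),1)
        v.append(cv2.resize(im,(400,378),interpolation=cv2.INTER_AREA) if f==2 else im)
    for i,a in enumerate(v): cv2.imwrite(out.replace(".png",f"_{i}.png"),a[:,:,::-1])
E
python3 - <<'E'
from ov import *
ims={n:cv2.imread(f"pics/p4{n}.png")[:,:,::-1].copy() for n in C}
ov(ims,[(.5909,.2169,.1347,-27.6),(.6095,.1555,.022,62.1),(.53,.1992,.022,63.5)],"pics/o4.png")
E
```

```text
(no output)
```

View pics/o4_0.png

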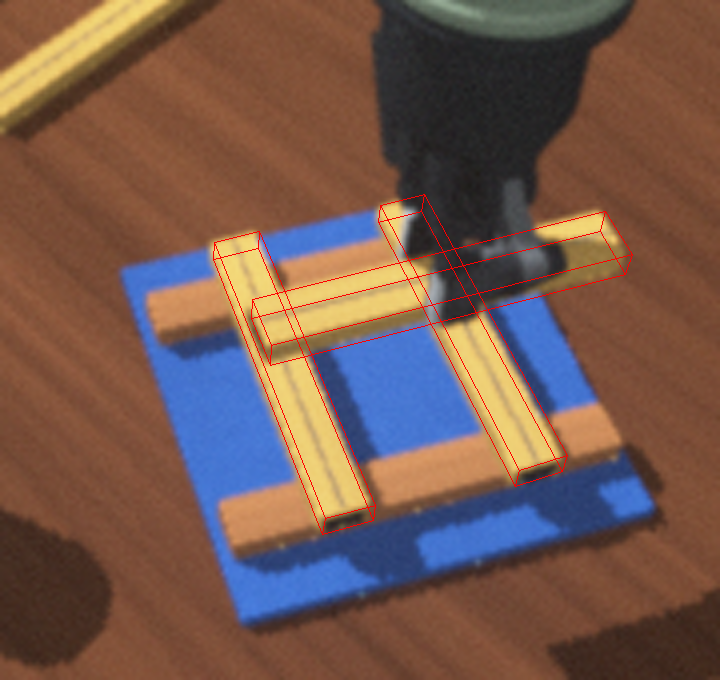

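View pics/o4_1.png

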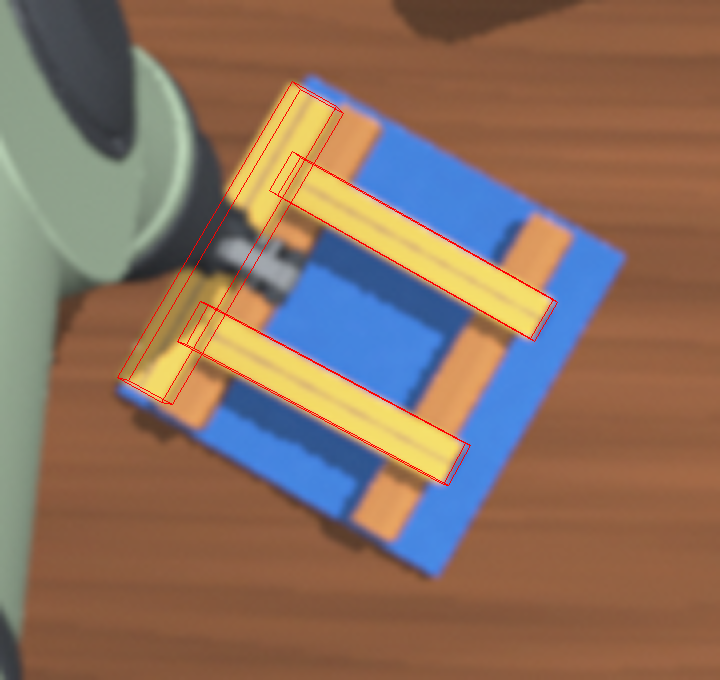

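>>> {"op": "drive_tool", "data": {"motion": [[0,0,0,-10,0],[0,0,0,-28,0],[0,0,0,-48,0],[0,0,0,-66,0],[0,0,0,-80,0],[0,0,0,-88,0],[0,0,0,-92,0],[0,0,0,-93,0],[0,0,0,-93,0]]}}

```text
clock: 9.4
eef_pos: [0.591, 0.2175, 0.0457]
tool_rot: [-125.4, 90.0, 27.1]
contact_force: [1.2, -0.2, -0.6]
gripper_width: 0.0224
```

Run:
```python
from st import *
from ov import ov
im={n:cams.snapshot(n) for n in C}
st(); z=ctrl.sense()["eef_pos"]
ov(im,[(z[0],z[1],z[2]-.0037,-27.6)],"pics/o5.png")
```

```text
t 9.5 tcp [591.  217.5  45.7] jaw -117.5 tilt -1.0 F [-0.4  0.5 -0. ] w 22.0 j7 -136.0
```

View pics/o5_0.png

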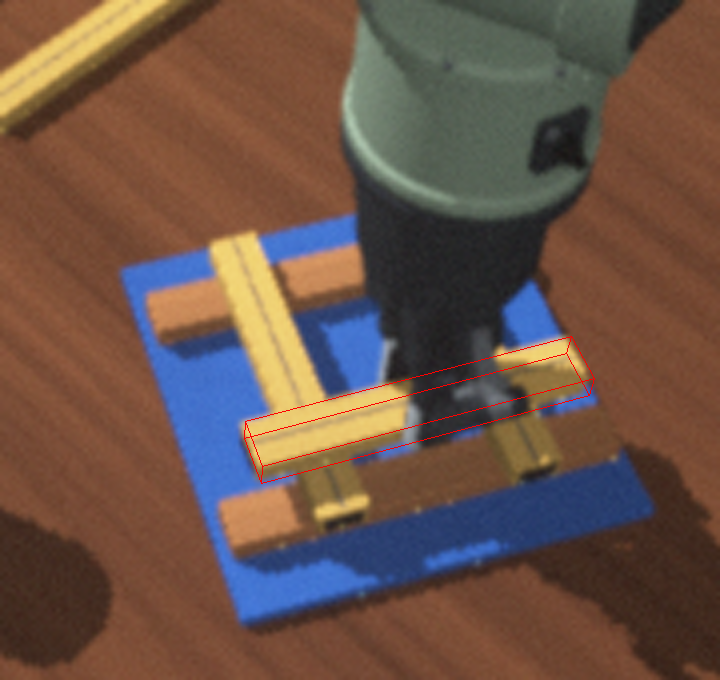

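Scene view: the slat hovers just above both lower slats and overhangs about equally on each side. I'll creep down and watch the force.

>>> {"op": "drive_tool", "data": {"motion": [[0,0,0,-2,0],[0,0,0,-4,0],[0,0,0,-4.5,0],[0,0,0,-5,0],[0,0,0,-5,0]]}}

```text
clock: 10.12
eef_pos: [0.5908, 0.2174, 0.0403]
tool_rot: [-76.8, 90.0, 75.7]
contact_force: [0.1, 0.2, -0.2]
gripper_width: 0.0221
```

>>> {"op": "drive_tool", "data": {"motion": [[0,0,0,-0.5,0],[0,0,0,-1,0],[0,0,0,-1,0]]}}

```text
clock: 10.5
eef_pos: [0.5909, 0.2174, 0.0397]
tool_rot: [-110.8, 90.0, 41.6]
contact_force: [-2.6, -0.0, 6.3]
gripper_width: 0.0222
```

Contact came at TCP z = 39.7 mm, as predicted. Releasing.

>>> {"op": "drive_tool", "data": {"motion": [[0.3,0,0,0,0],[0.35,0,0,0,0],[0.4,0,0,0,0],[0.5,0,0,0,0],[0.55,0,0,0,0],[0.55,0,0,0,0]]}}

```text
clock: 11.25
eef_pos: [0.5908, 0.2174, 0.0393]
tool_rot: [16.6, 90.0, 169.1]
contact_force: [-1.0, 0.1, 0.1]
gripper_width: 0.0468
```

>>> {"op": "drive_tool", "data": {"motion": [[0.55,0,0,4,0],[0.55,0,0,14,0],[0.55,0,0,30,0],[0.55,0,0,50,0],[0.55,0,0,72,0],[0.55,0,0,90,0],[0.55,0,0,100,0],[0.55,0,0,100,0]]}}

```text
clock: 12.25
eef_pos: [0.591, 0.2176, 0.14]
tool_rot: [-123.1, 89.9, 29.3]
contact_force: [0.1, 0.4, -0.9]
gripper_width: 0.0473
```

Run:
```python
from st import *
from ov import ov
im={n:cams.snapshot(n) for n in C}
for n in C: cv2.imwrite(f"pics/p6{n}.png",im[n][:,:,::-1])
st()
ov(im,[(.5909,.2174,.036,-27.5)],"pics/o6.png")
```

```text
t 12.35 tcp [590.5 217.4 138.7] jaw -117.5 tilt -1.0 F [-0.9  0.5  0.5] w 47.0 j7 -137.0
```

View pics/o6_0.png

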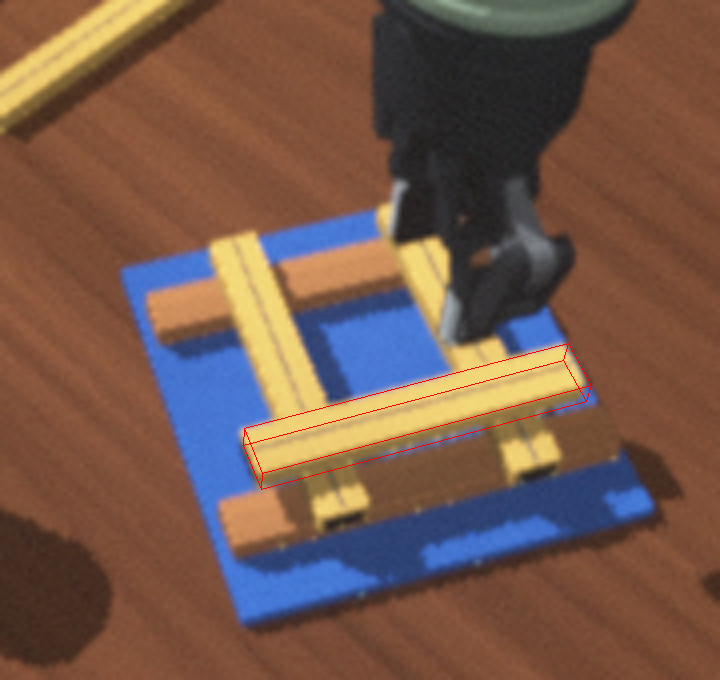

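View pics/o6_1.png

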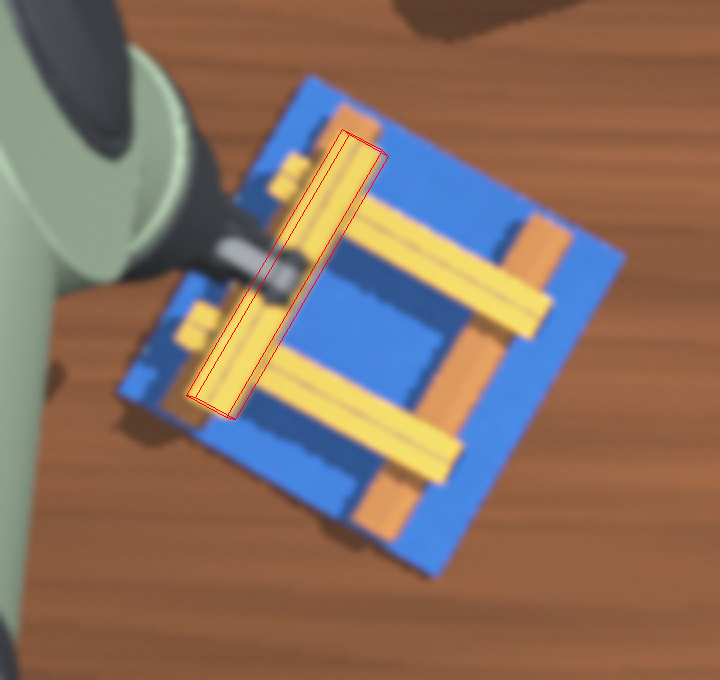

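Both views: slat_b lies flat across the pair where planned, and the lower slats haven't moved. Now slat_a.

>>> {"op": "drive_tool", "data": {"motion": [[0.55,-3,-10,0,1],[0.55,-10,-35,0,4],[0.6,-18,-68,0,7],[0.7,-27,-102,0,10],[0.7,-36,-136,0,13],[0.7,-45,-170,0,16],[0.7,-54,-204,0,19],[0.7,-63,-237,-5,22],[0.7,-72,-267,-15,25],[0.7,-78,-290,-25,27],[0.7,-81,-301,-30,28],[0.7,-81,-302,-30,28]]}}

```text
clock: 13.85
eef_pos: [0.5094, -0.085, 0.109]
tool_rot: [-8.1, 90.0, 172.3]
contact_force: [-0.0, 0.5, -0.6]
gripper_width: 0.06
```

Run:
```python
from st import *
from ov import ov
im={n:cams.snapshot(n) for n in C}
for n in C: cv2.imwrite(f"pics/p7{n}.png",im[n][:,:,::-1])
st()
ov(im,[(.5096,-.0843,.0,.3),(.5909,.2174,.036,-27.5)],"pics/o7.png",{"scene":(110,310,170,400),"top":(110,260,80,300)},3)
```

```text
t 13.95 tcp [510.1 -83.9 109.4] jaw -89.5 tilt -1.0 F [-0.1 -0.4 -0. ] w 59.5 j7 -86.0
```

View pics/o7_0.png

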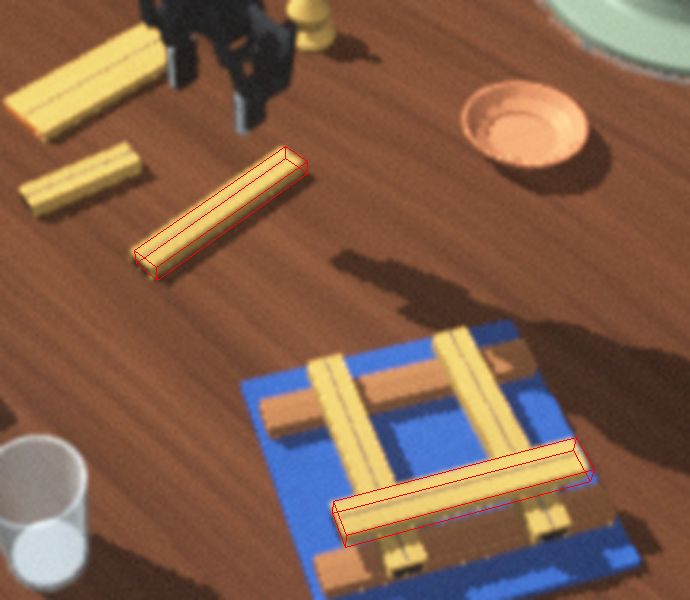

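View pics/o7_1.png

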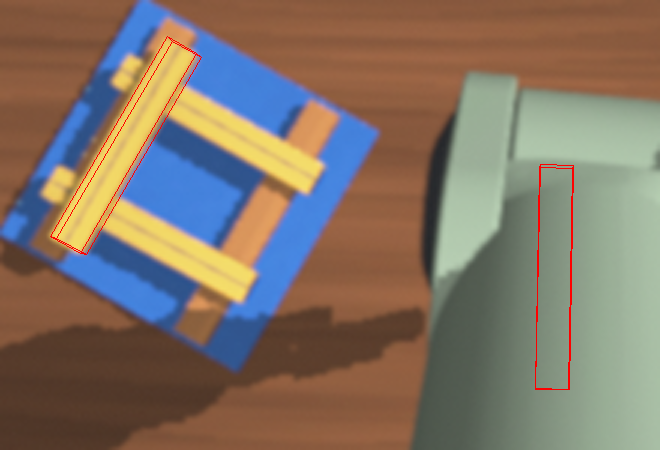

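slat_a is still where I measured it. Descending.

>>> {"op": "drive_tool", "data": {"motion": [[0.7,0,0,-10,0],[0.7,0,0,-30,0],[0.7,0,0,-52,0],[0.7,0,0,-72,0],[0.7,0,0,-90,0],[0.7,0,0,-100,0],[0.7,0,0,-104,0],[0.7,0,0,-105,0],[0.7,0,0,-105,0]]}}

```text
clock: 15.08
eef_pos: [0.5101, -0.0846, 0.0047]
tool_rot: [178.1, 90.0, -1.5]
contact_force: [0.6, -0.3, -0.5]
gripper_width: 0.0595
```

Run:
```python
from st import *
from ov import ov
im={n:cams.snapshot(n) for n in C}
st()
ov(im,[(.5096,-.0843,.0,.3)],"pics/o8.png",{"scene":(120,230,180,310),"top":(140,260,200,330)},5)
```

```text
t 15.18 tcp [510.1 -84.6   4.7] jaw -89.5 tilt -1.0 F [ 0.1 -0.1  0.9] w 59.8 j7 -86.0
```

View pics/o8_0.png

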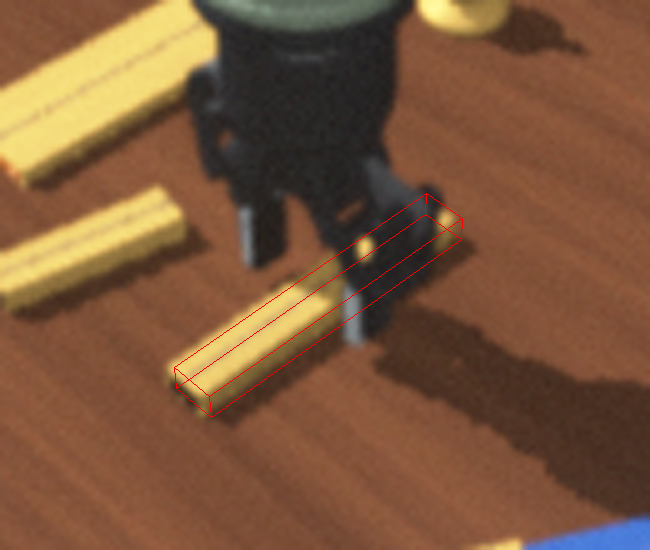

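The fingers straddle slat_a near its middle. I'll close at z = 4 and lift.

>>> {"op": "drive_tool", "data": {"motion": [[0.6,0,0,-0.8,0],[0.4,0,0,-0.8,0],[0.2,0,0,-0.8,0],[0,0,0,-0.8,0],[0,0,0,-0.8,0],[0,0,0,-0.8,0],[0,0,0,-0.8,0],[0,0,0,-0.8,0]]}}

```text
clock: 16.18
eef_pos: [0.5098, -0.0846, 0.0038]
tool_rot: [-150.0, 90.0, 30.5]
contact_force: [-2.0, 0.9, 8.2]
gripper_width: 0.0223
```

>>> {"op": "drive_tool", "data": {"motion": [[0,0,0,5,0],[0,0,0,15,0],[0,0,0,30,0],[0,0,0,50,0],[0,0,0,75,0],[0,0,0,100,0],[0,0,0,120,0],[0,0,0,130,0],[0,0,0,130,0]]}}

```text
clock: 17.3
eef_pos: [0.51, -0.0846, 0.1341]
tool_rot: [178.8, 89.9, -0.8]
contact_force: [-0.2, -0.1, -1.3]
gripper_width: 0.0224
```

Run:
```python
from st import *
from ov import ov
im={n:cams.snapshot(n) for n in C}
for n in C: cv2.imwrite(f"pics/p9{n}.png",im[n][:,:,::-1])
st(); z=ctrl.sense()["eef_pos"]
ov(im,[(z[0],z[1],z[2]-.004,.4)],"pics/o9.png",{"scene":(60,230,150,350),"top":(140,260,200,330)},4)
```

```text
t 17.4 tcp [509.5 -84.5 133.1] jaw -89.5 tilt -1.0 F [-0.3  0.7 -0.7] w 22.0 j7 -86.0
```

View pics/o9_0.png

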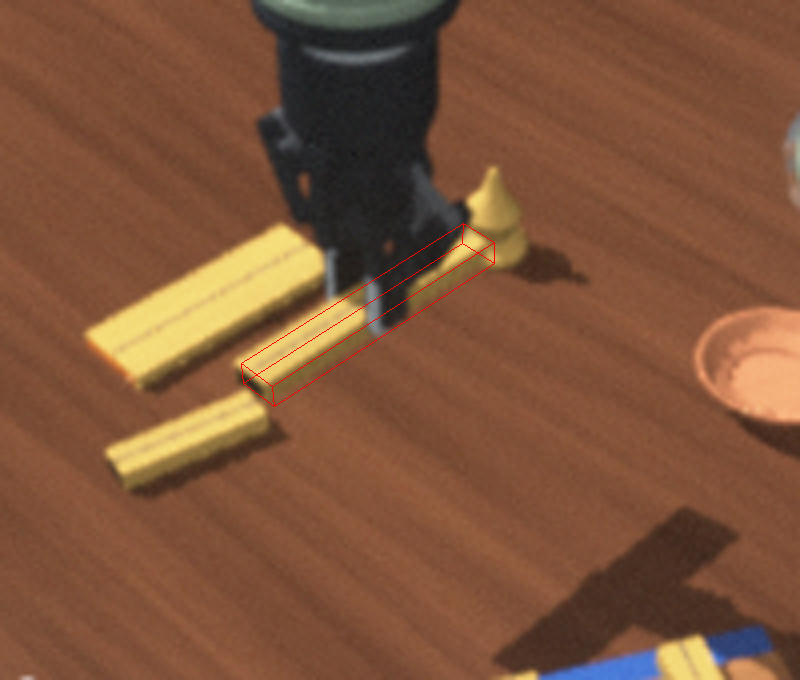

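>>> {"op": "drive_tool", "data": {"motion": [[0,2,8,0,-1],[0,6,30,0,-4],[0,11,58,0,-7],[0,16,88,0,-11],[0,22,118,0,-15],[0,27,148,0,-19],[0,32,178,0,-23],[0,37,202,0,-26],[0,40,217,0,-28],[0,40.5,221,0,-28],[0,40.5,221.5,0,-28],[0,40.5,221.5,0,-28]]}}

```text
clock: 18.9
eef_pos: [0.5502, 0.1362, 0.1334]
tool_rot: [75.7, 90.0, -131.8]
contact_force: [-0.3, -0.7, -0.7]
gripper_width: 0.0223
```

>>> {"op": "drive_tool", "data": {"motion": [[0,0,0,-10,0],[0,0,0,-26,0],[0,0,0,-44,0],[0,0,0,-62,0],[0,0,0,-76,0],[0,0,0,-83,0],[0,0,0,-86,0],[0,0,0,-86,0]]}}

```text
clock: 19.9
eef_pos: [0.5505, 0.137, 0.0477]
tool_rot: [-130.8, 90.0, 21.6]
contact_force: [0.3, -0.0, -0.7]
gripper_width: 0.0219
```

Run:
```python
from st import *
from ov import ov
im={n:cams.snapshot(n) for n in C}
st(); z=ctrl.sense()["eef_pos"]
ov(im,[(z[0],z[1],z[2]-.004,-27.5)],"pics/oa.png")
```

```text
t 20.0 tcp [550.6 137.   47.9] jaw -117.5 tilt -1.0 F [ 0.7  0.8 -2. ] w 22.3 j7 -130.0
```

View pics/oa_0.png

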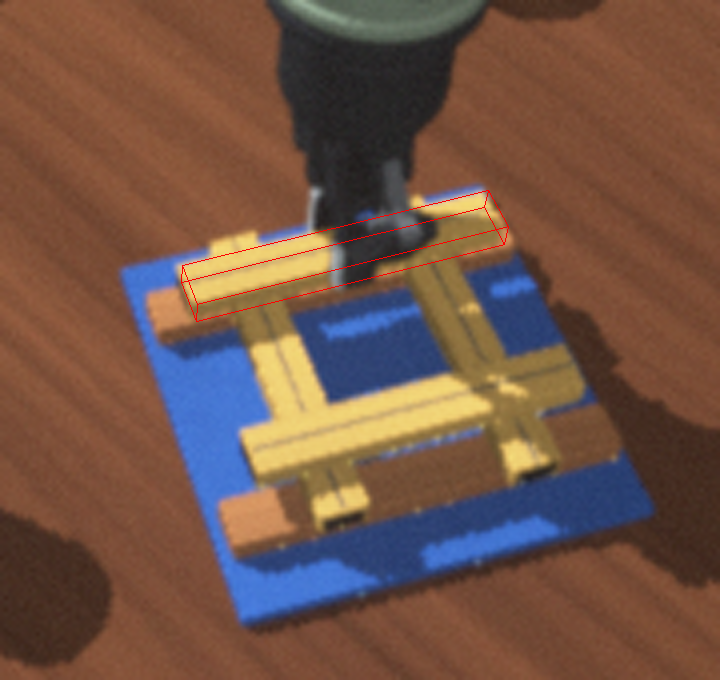

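View pics/oa_1.png

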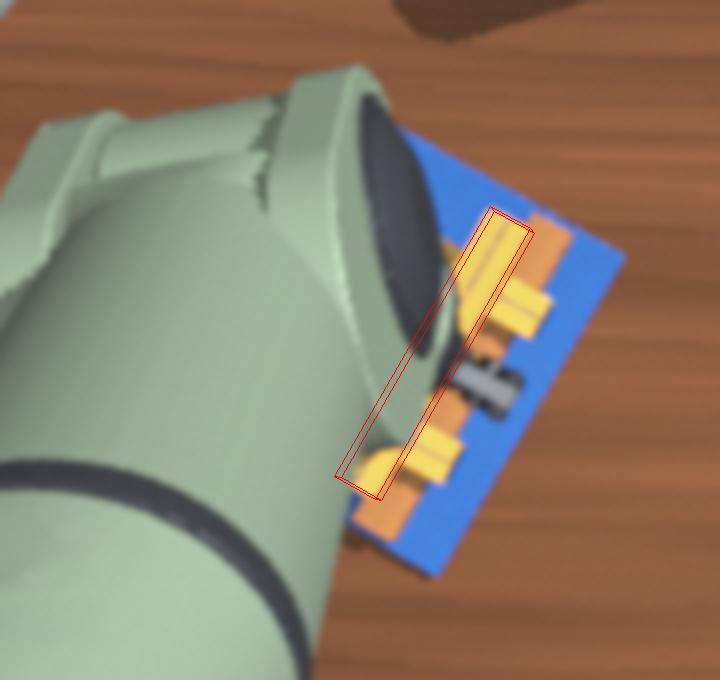

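Both views: the slat is aligned, parallel to the first, and overhangs about equally. Lowering to contact.

>>> {"op": "drive_tool", "data": {"motion": [[0,0,0,-2,0],[0,0,0,-4,0],[0,0,0,-6,0],[0,0,0,-7,0],[0,0,0,-7,0]]}}

```text
clock: 20.62
eef_pos: [0.5503, 0.1369, 0.0404]
tool_rot: [42.5, 90.0, -165.0]
contact_force: [0.5, -0.5, -0.9]
gripper_width: 0.0222
```

>>> {"op": "drive_tool", "data": {"motion": [[0,0,0,-0.5,0],[0,0,0,-0.9,0],[0,0,0,-0.9,0]]}}

```text
clock: 21.0
eef_pos: [0.5504, 0.1369, 0.0398]
tool_rot: [-103.9, 90.0, 48.6]
contact_force: [-0.7, -1.2, 4.0]
gripper_width: 0.0225
```

Touching (4 N). Release, then rise.

>>> {"op": "drive_tool", "data": {"motion": [[0.3,0,0,0,0],[0.35,0,0,0,0],[0.4,0,0,0,0],[0.5,0,0,0,0],[0.55,0,0,0,0],[0.55,0,0,0,0]]}}

```text
clock: 21.75
eef_pos: [0.5503, 0.1369, 0.0396]
tool_rot: [-111.5, 90.0, 41.0]
contact_force: [-0.5, 1.0, -0.0]
gripper_width: 0.047
```

>>> {"op": "drive_tool", "data": {"motion": [[0.55,0,0,4,0],[0.55,0,0,14,0],[0.55,0,0,30,0],[0.55,0,0,50,0],[0.55,0,0,75,0],[0.55,0,0,100,0],[0.55,0,0,120,0],[0.55,0,-20,130,0],[0.55,0,-50,130,0],[0.55,0,-85,130,0],[0.55,-5,-120,130,0],[0.55,-10,-150,130,0]]}}

```text
clock: 23.25
eef_pos: [0.5397, -0.0157, 0.17]
tool_rot: [119.5, 90.0, -88.1]
contact_force: [-0.6, -1.0, 0.5]
gripper_width: 0.0468
```

>>> {"op": "drive_tool", "data": {"motion": [[0.55,0,-40,0,5],[0.55,0,-80,0,10],[0.55,0,-115,0,15],[0.55,0,-140,0,20],[0.55,0,-150,0,20],[0.55,0,-150,0,20]]}}

```text
clock: 24.0
eef_pos: [0.54, -0.1635, 0.1697]
tool_rot: [-34.5, 90.0, 137.8]
contact_force: [0.3, 0.0, -0.2]
gripper_width: 0.0467
```

Run:
```python
from st import *
from ov import ov
im={n:cams.snapshot(n) for n in C}
for n in C: cv2.imwrite(f"pics/pb{n}.png",im[n][:,:,::-1])
st()
ov(im,[],"pics/ob.png")
ov(im,[(.5504,.1369,.036,-27.5),(.5909,.2174,.036,-27.5),(.6095,.1555,.022,62.1),(.53,.1992,.022,63.5)],"pics/oc.png")
```

```text
t 24.1 tcp [ 540.4 -162.1  169.7] jaw -97.6 tilt -1.0 F [ 0.7 -0.1  0.6] w 47.1 j7 -83.0
```

View pics/ob_0.png

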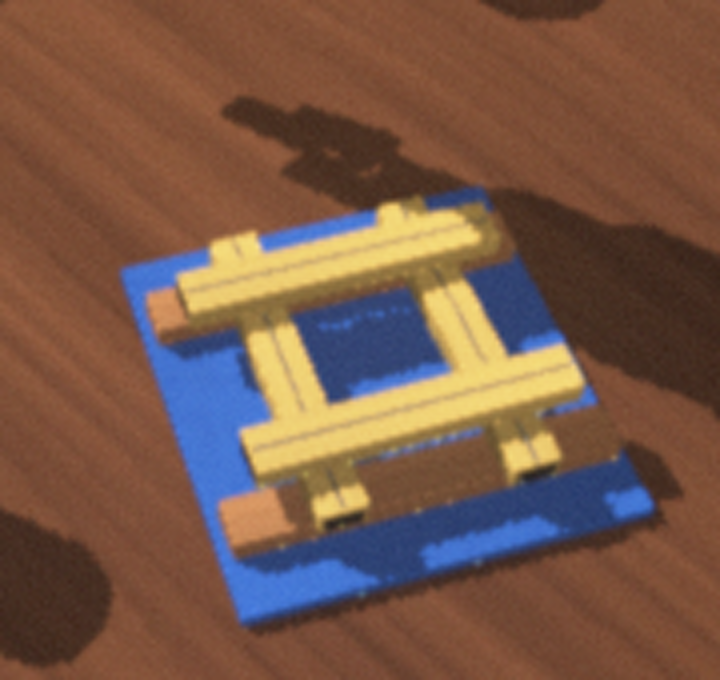

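View pics/oc_1.png

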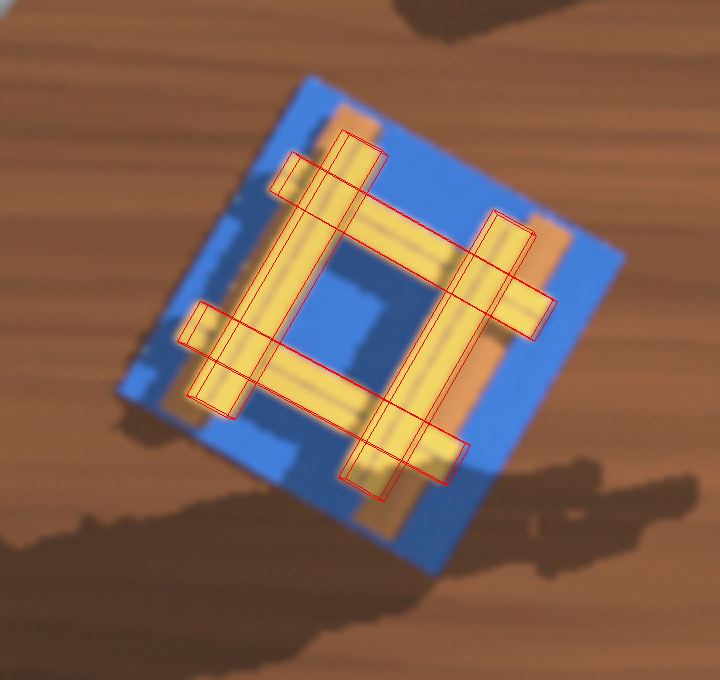

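Both views show the two new slats flat, square and parallel, with about equal overhang. The lower pair still matches its first outlines, and the arm is clear. Handing in.

Run:
```python
from rig import workorder,ctrl
print(workorder.finish_job(), ctrl.sense()["clock"])
```

```text
the job is handed in; nothing more can be done
the job is handed in; nothing more can be done
```

The two full-length narrow slats now lie flat across the pair on the rack, one towards each end. I lowered each until it touched, then released it, and handed the job in at about 24 s of the 58 s allowed.

**Final checks:**
- **Placement:** in the last pictures from both cameras, the slats are parallel, about 90 mm apart and square to the pair. They stick out about equally on both sides, by my estimate within a few mm.
- **Contact:** each slat touched down with about 4–6 N at the height I had predicted from the grasp (underside about 36 mm above the table).
- **Lower pair:** the visible parts still match their first measured outlines, so the pair has not visibly moved.
- **Arm:** it was well clear of the rack with no contact force when I handed in.

**Disagreements:**
- The two cameras differed by 2–5 mm on positions, so I used fits that combined both views.
- The gripper read about 22 mm on the 24 mm wide slats, but both were held firmly.

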